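# Set out the soldering corner round the keyed reel stand

### The arm

A 6-joint arm with a two-finger parallel gripper is mounted at the origin on a cart in front of the work surface, level with it; the furniture and walls round the work are solid. World frame = base frame: x ahead of the robot, y to its left, z up, the work surface at z = 0. Lengths are in mm, angles in degrees, forces in N, time in s.
With the tool pointing down it reaches from about 350 to 850 mm from the base axis. Payload 8.1 kg.
Tool frame: the origin (TCP) lies at the very end of the fingers, on their centre line; the grasp point (between the pads) lies 19 mm behind it (r.grip_point_offset is the distance from the TCP to the grasp point, in mm); z points along the fingers, y is the line along which they close (so a half turn about z gives the same grasp; the last joint's range is limited). The gripper opens to 85 mm and grips with 20 to 120 N. Pads are 22 mm wide; open, the fingers measure 114 mm over their backs; the gripper's body (76 mm by 85 mm) begins 54 mm behind the grasp point. The pads swing forward as they close: fully open they stand 13 mm farther back than shut.
Start: joints at [-80.925, 7.471, 85.268, -0, 87.261, -4.893], TCP at [144.855, -582.256, 231.292] pointing down, gripper open.
Joint ranges: [-169.43, 169.43], [-51.17, 129.36], [1.28, 143.12], [-76.62, 256.62], [0, 156.53], [-152.29, 152.29]. Speed limits (degrees/s): [136.94, 136.94, 159.86, 180, 180, 180].

### API

Orientations are given as [roll, pitch, yaw] about the fixed x, y, z axes, in that order (R = Rz(yaw) Ry(pitch) Rx(roll)).
In Python, from bench import status, eyes, r gives the robot as it stands.
- The arm moves only by the shell command python3 -m handwheel 'ROWS' [FORCE]. ROWS is a JSON object whose one key "series" holds a list that holds one entry, the list of rows, each a list of 7 numbers: the shift along the tool's x, y, z in cm, then the turn, a rotation vector about the tool's x, y, z in rad, then the opening, from 0 (shut) to 1 (fully open). In form: {"series": [[[tx, ty, tz, rx, ry, rz, claw], ...]]}. A call has 1 to 12 rows; each row is the pose to reach, as a shift and turn from the pose commanded when the call began, along the tool's axes at that moment; what a row does not reach only later rows make up. A row lasts 1/8 s, in which the tool goes at most 62.5 mm and 10.7 degrees, less where a joint would pass 70% of its speed; a pose out of reach is approached as far as the arm can. A call with a gripper value outside its range is refused whole. The fingers move at their own pace and stop on an object; FORCE is the grip in N (left out, the last holds). Time passes only in rows, so rows that repeat a pose let the fingers close. It gives the time, the measured TCP pose, the force, the opening and the grip force at its end, in the units of the state.
- status.sense(): the state, without advancing time (a new reading comes with each control period).
- eyes.snapshot(name): name is "scene" or "top" or "wrist"; returns a dict with "img" (420x560x3 uint8, red, green, blue), "mtx" (3x3 intrinsics, pixels), "R" (3x3) and "t" (3): a world point X has camera coordinates R X + t. Camera axes: x right, y down, z forward; pixel columns grow to the right and rows downward; lengths in mm; the calibration is good to about 2 mm. The wrist camera is an equidistant fisheye: a pixel r from the principal point sees the ray r / f radians off the axis. A picture is of the moment at which its call begins. There is no depth.
- r.hand_in(): hands the job in; it is judged then, once.
The state is a dict: "time": time; "joint_pos": joint angles; "qd": joint speeds; "joint_efforts": joint torques, N m; "tool_pos": TCP position; "tcp_rot": TCP orientation; "ft_force": force on the tool from outside, world axes, zero at the start; "wrist_torque": the same for the moment, N m; "finger_gap": finger opening in mm; "grip_force": force on a finger pad.
Only numpy, scipy, OpenCV 4.12 (cv2) and the standard library are available. Lean on these libraries where they do the work, as an engineer would, in place of code of your own. Each camera call takes 0.05 s, during which the arm holds its last target. There are 200 camera calls.

### The job

Set out the soldering corner: turn the large white reel until the flat in its bore meets the flat on the stand's post and let it down the post until it sits on the stand's seat, and stand the red-capped jar on the mat midway between the stand and the bit block. Stack the small white pot in the middle of the lid of the wide tub, without shifting the tub, and lay the small solder spool centred on top of the pot. Leave the tape roll and the blue circuit board alone.

Things in the scene. Friction and masses are not known exactly. Their poses are not given: they have to be found in the camera images.
- stand: Reel stand, fixed on the teal mat. Grey square foot 52 x 52 x 10 mm, on it a round seat 32 mm across, and on its centre an upright steel D-post, 18 mm across, cut flat 4.5 mm from its axis on the stand's +y side. Origin: centre of the foot's underside, z up; seat top at z = 14 mm, post tip at 48 mm, its last 4 mm 1.5 mm smaller all round.
- reel: Large white solder reel lying flat, 26 mm tall, 90 g; 52 mm along its y, 44 mm across two straight grip sides facing its +x and -x. D-bore through its centre, 22 mm across, flat 6.5 mm from the axis on its +y side (rim notch there); 2 mm play on the post, about 15 degrees in turn. On the post its y points along the stand's +y. Origin: centre of the underside, z up.
- jar: Screw-capped round paste jar with a red cap, the tallest of the loose things: 35 mm across, 43 mm tall, grasp across any diameter. Origin: centre of the underside, z up. It starts on the bare bench, z = 0; the teal mat under stand and bit block, where it goes, is 6.5 mm higher.
- pot: Small white round screw-lid pot, 34 mm across, 30 mm tall, flat lid. Origin: centre of the underside, z up.
- spool: Small flat round grey solder spool, 38 mm across, 16 mm tall, lying flat. Origin: centre of the underside, z up.
- tub: Wide low round tub with a flat yellow lid, 58 mm across, 36 mm tall, 150 g, loose. It stays where it is. Origin: centre of the underside, z up.
- bit_block: Orange bit holder block with a row of steel bits on top, fixed on the teal mat, 26 x 75 mm, 33 mm tall over the bits, long side along its y. It stands about 145 mm from the stand, centre to centre, on the stand's +x or -x side (nearer to or farther from the robot). Origin: centre of the underside, z up.
- kapton_roll: Bystander: amber tape roll lying flat, 60 mm across, 10 mm tall. Origin: centre of the underside.
- blue_board: Bystander: small blue circuit board with a metal socket, lying flat, 28 x 63 x 11 mm. Origin: centre of the underside. Over and beside it hangs the iron's lead (x 0.45 to 0.66, y -0.08 to -0.01, up to 0.25 m high), and right of that stands the fixed microscope, tall, its head from x 0.53 and y -0.05 to the right: coming from the right, swing past it near the robot.
There are look-alikes about, which are no part of the job. There is more than one size of the tub; the one meant has the size given above.

How it is judged:
By the outcome, as a careful person would: the job done as asked, in the order asked, and still so for the second after the job is handed in, with the robot touching nothing.
It also fails if it takes over 109 s, if anything falls off the work surface, if the arm or the gripper's body presses on something with over 40 N, if the wrist force passes 120 N, or if a joint passes its speed limit or range.

## Working session

There is one attempt and no reset: what is moved stays moved. The work goes in short steps, Python scripts to look and compute and a shell command to move; the robot and the scene stay as the last step left them, time stands still between calls to the robot, and variables do not carry over. Pictures are saved under pics/ and viewed, at most 16 in all, crops included, and the job is handed in when it is done.

```bash
ls; mkdir -p pics; python3 - <<'E'
from bench import status, eyes, r
import cv2,pickle
print(status.sense())
for n in ("scene","top","wrist"):
    s=eyes.snapshot(n); cv2.imwrite(f"pics/{n}0.png",s["img"][:,:,::-1]); pickle.dump(s,open(f"{n}0.pkl","wb"))
    print(n,s["mtx"],s["R"],s["t"])
E
```

```text
pics
{'time': 0.0, 'joint_pos': array([-8.09264688e+01,  7.51641463e+00,  8.53301553e+01,  3.80325797e-03,
        8.72607748e+01, -4.89262443e+00]), 'qd': array([-0.05753777,  0.00120537,  0.1262263 ,  0.06383752, -0.05964322,
       -0.04266531]), 'joint_efforts': array([-1.89222468e-03, -5.69397640e+01, -5.00560856e+01, -6.59798970e-04,
        1.45483497e-02,  3.34368258e-05]), 'tool_pos': array([ 144.77170671, -581.70483829,  230.22241045]), 'tcp_rot': array([-1.79893370e+02, -1.29400144e-02,  1.39659583e+01]), 'ft_force': array([0.76518862, 0.37849496, 0.08301973]), 'wrist_torque': array([-0.04002796,  0.01558352,  0.01133554]), 'grip_force': 0.0, 'finger_gap': 85.64872953499861}
scene [[512.64143742   0.         283.51626064]
 [  0.         512.64143742 211.00848779]
 [  0.           0.           1.        ]] [[-0.7168772  -0.69701827 -0.01589374]
 [-0.49204979  0.52195633 -0.69674141]
 [ 0.49393733 -0.49165752 -0.71714629]] [ 584.45893928  175.02861074 1056.21920849]
top [[543.79472031   0.         281.90053651]
 [  0.         543.79472031 203.12171955]
 [  0.           0.           1.        ]] [[-1.78819684e-02 -9.99840002e-01  4.52704189e-04]
 [-9.81133062e-01  1.74602187e-02 -1.92543646e-01]
 [ 1.92504936e-01 -3.88722246e-03 -9.81288306e-01]] [ 265.17309383  556.64401466 1264.09770207]
wrist [[325.1922621    0.         278.77911371]
 [  0.         325.1922621  212.06357941]
 [  0.           0.           1.        ]] [[ 2.41985675e-01 -9.70279358e-01 -9.49452734e-04]
 [-9.29377105e-01 -2.32065636e-01  2.87060511e-01]
 [-2.78749224e-01 -6.85821320e-02 -9.57911980e-01]] [-599.47798564  -37.66821097  378.50979585]
```

```bash
python3 - <<'E'
import cv2
for n in ("scene","top"):
    i=cv2.imread(f"pics/{n}0.png"); cv2.imwrite(f"pics/{n}0b.png",cv2.resize(i,(800,600),interpolation=cv2.INTER_CUBIC))
E
```

```text
(no output)
```

View pics/scene0b.png

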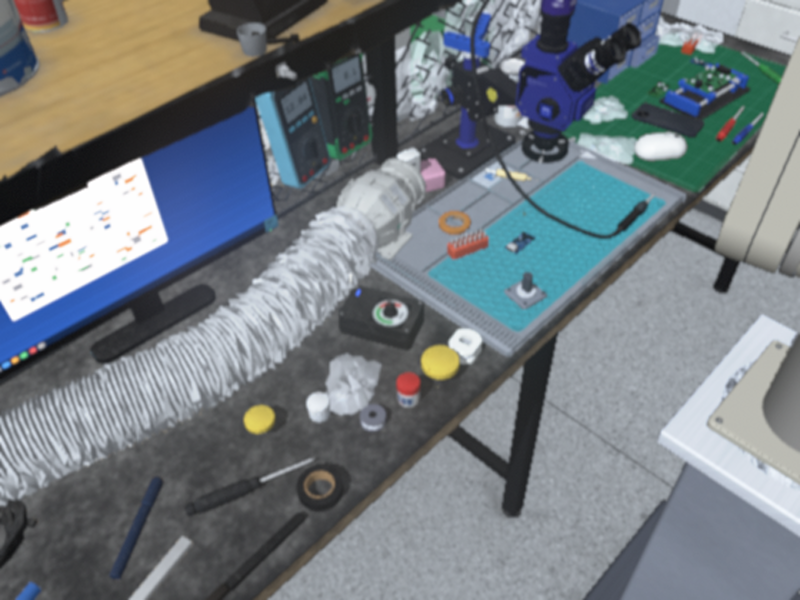

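View pics/top0b.png

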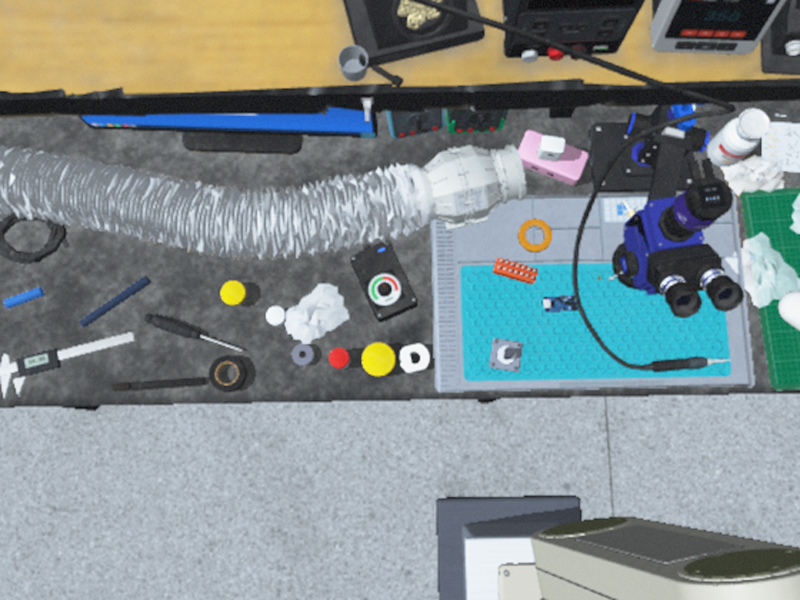

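The top view shows a row: spool (303,354), jar (339,357), large yellow tub (378,359) and reel (414,357). The pot is at (275,315), a smaller tub at (232,292), the stand at (507,354), the bit block at (515,270) and the tape roll at (535,235). In the scene view they are spool (373,416), jar (408,383), tub (440,360), reel (466,342), pot (318,400), small tub (260,418), stand (527,290) and block (467,243).

```bash
cat > h.py <<'E'
import numpy as np, cv2, pickle
from scipy.spatial.transform import Rotation as Ro
def ray(s,u,v,fish=False):
    K=s["mtx"]; p=np.array([(u-K[0,2])/K[0,0],(v-K[1,2])/K[1,1]])
    if fish:
        th=np.hypot(*p); d=np.array([*(p/max(th,1e-9)*np.sin(th)),np.cos(th)])
    else: d=np.array([*p,1]); d/=np.linalg.norm(d)
    R,t=np.array(s["R"]),np.array(s["t"]); return -R.T@t, R.T@d
def tri(*rays):
    A=np.zeros((3,3));b=np.zeros(3)
    for o,d in rays: P=np.eye(3)-np.outer(d,d); A+=P; b+=P@o
    X=np.linalg.solve(A,b); return X, max(np.linalg.norm((np.eye(3)-np.outer(d,d))@(X-o)) for o,d in rays)
def atz(s,u,v,z,fish=False):
    o,d=ray(s,u,v,fish); return o+d*(z-o[2])/d[2]
def proj(s,X,fish=False):
    c=np.array(s["R"])@np.asarray(X,float)+s["t"]; K=s["mtx"]
    if fish:
        rr=np.hypot(c[0],c[1]); th=np.arctan2(rr,c[2]); p=c[:2]/max(rr,1e-9)*th
    else: p=c[:2]/c[2]
    return np.array([K[0,0]*p[0]+K[0,2],K[1,1]*p[1]+K[1,2]])
def load(n): return pickle.load(open(n+".pkl","rb"))
def snap(n,tag):
    from bench import eyes
    s=eyes.snapshot(n); pickle.dump(s,open(tag+".pkl","wb")); cv2.imwrite(f"pics/{tag}.png",s["img"][:,:,::-1]); return s
def go(xyz,yaw):
    "shift in cm and rz, in present tool axes, for TCP to xyz with tool down & yaw (tool x heading)"
    from bench import status
    q=status.sense(); R0=Ro.from_euler("xyz",q["tcp_rot"],degrees=True); R1=Ro.from_euler("xyz",[180,0,yaw],degrees=True)
    print("shift cm",np.round(R0.inv().apply(np.array(xyz)-q["tool_pos"])/10,2),"rot",np.round((R0.inv()*R1).as_rotvec(),3))
E
python3 - <<'E'
from h import *
a,b=load("top0"),load("scene0")
P=dict(spool=((303,354),(373,413)),jar=((339,357),(408,381)),tub=((378,359),(440,360)),reel=((414,357),(466,341)),pot=((275,315),(318,400)),small=((232,292),(260,417)),stand=((507,354),(527,290)),block=((515,270),(467,241)),kap=((535,235),(454,222)))
for k,(p,q) in P.items():
    X,e=tri(ray(a,p[0]*.7,p[1]*.7),ray(b,q[0]*.7,q[1]*.7)); print(k,X.round(0),round(e,1))
from bench import status; s=status.sense(); print(s["tool_pos"],s["tcp_rot"])
E
```

```text
spool [461. 429.  15.] 1.0
jar [452. 365.  38.] 0.9
tub [448. 300.  32.] 0.9
reel [451. 238.  22.] 0.1
pot [527. 476.  30.] 0.7
small [569. 551.  25.] 0.2
stand [454.  78.  17.] 0.1
block [600.  60.  26.] 1.6
kap [668.  18.   6.] 1.3
[ 144.80976324 -581.84208625  230.47670906] [-1.79919216e+02 -7.14443850e-03  1.39704727e+01]
```

```bash
python3 -m handwheel '{"series": [[[34.2,-36,-4,0,0,0,1],[34.2,-36,-4,0,0,0,1],[34.2,-36,-4,0,0,0,1],[34.2,-36,-4,0,0,0,1],[34.2,-36,-4,0,0,0,1],[34.2,-36,-4,0,0,0,1],[34.2,-36,-4,0,0,0,1],[34.2,-36,-4,0,0,0,1],[41.7,-66.1,-4,0,0,0,1],[41.7,-66.1,-4,0,0,0,1],[41.7,-66.1,-4,0,0,0,1],[41.7,-66.1,-4,0,0,0,1]]]}'
```

```text
time: 1.65
tool_pos: [389.5, 101.6, 271.3]
tcp_rot: [180.0, -0.0, 14.0]
ft_force: [0.8, 0.2, 0.1]
finger_gap: 85.1
grip_force: 0.0
```

```bash
python3 -m handwheel '{"series": [[[2.4,-5.4,4,0,0,0.244,1],[2.4,-5.4,4,0,0,0.244,1],[2.4,-5.4,4,0,0,0.244,1],[2.4,-5.4,4,0,0,0.244,1]]]}'
python3 - <<'E'
from h import *
s=snap("wrist","w1"); cv2.imwrite("pics/w1b.png",cv2.resize(s["img"][:,:,::-1],(800,600),interpolation=cv2.INTER_CUBIC))
for X in ((451,238,26),(454,78,48),(448,300,36),(600,60,33)): print(proj(s,X,True)/.7)
E
```

```text
time: 2.15
tool_pos: [400.4, 157.3, 231.8]
tcp_rot: [180.0, -0.0, 0.1]
ft_force: [-0.6, -0.4, 0.5]
finger_gap: 85.6
grip_force: 0.0
[291.3367414 199.1991928]
[509.34702259 197.51238919]
[211.41854575 207.60683481]
[528.16993674  10.21964886]
```

View pics/w1b.png

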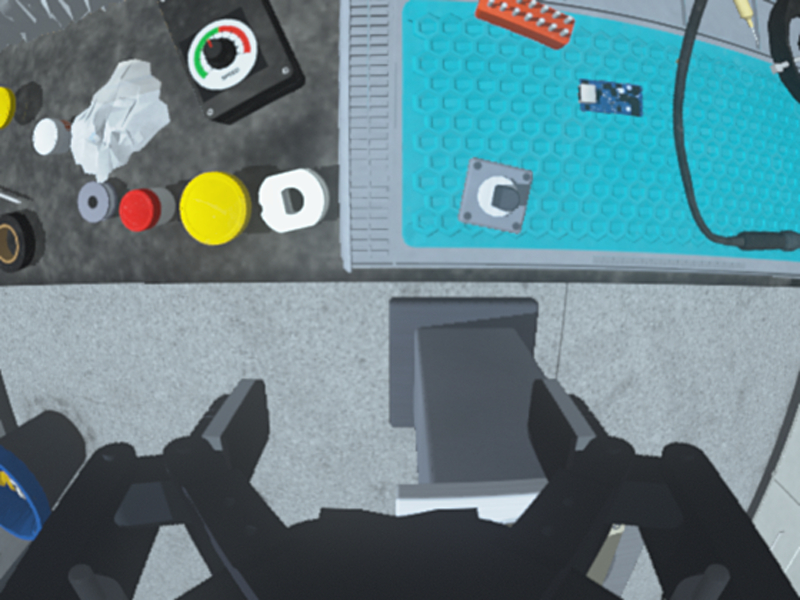

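Seen from the wrist: reel (293,200), tub (214,208), jar (140,210), spool (96,201), pot (47,136), stand (497,195), bit block (525,22), board (610,97). I'll look closer over the reel.

```bash
python3 -m handwheel '{"series": [[[-2.2,-8.1,10.2,0,0,0,1],[-2.2,-8.1,10.2,0,0,0,1],[-2.2,-8.1,10.2,0,0,0,1],[-2.2,-8.1,10.2,0,0,0,1],[-2.2,-8.1,10.2,0,0,0,1]]]}'
python3 - <<'E'
from h import *
s=snap("wrist","w2"); 
i=s["img"][40:200,130:430,::-1]; print(i.shape,proj(s,(451,238,26),True),proj(s,(448,300,36),True))
w=load("w1"); c=w["img"][0:170,310:410,::-1]
A=cv2.resize(i,None,fx=2.6,fy=2.6,interpolation=cv2.INTER_CUBIC)
cv2.imwrite("pics/w2b.png",A); print(A.shape)
E
```

```text
time: 2.82
tool_pos: [380.0, 238.5, 131.5]
tcp_rot: [-179.9, -0.2, -0.1]
ft_force: [0.2, -0.4, -0.3]
finger_gap: 85.4
grip_force: 0.0
(160, 300, 3) [279.09324956 120.41216118] [195.31046928 126.54283725]
(416, 780, 3)
```

View pics/w2b.png

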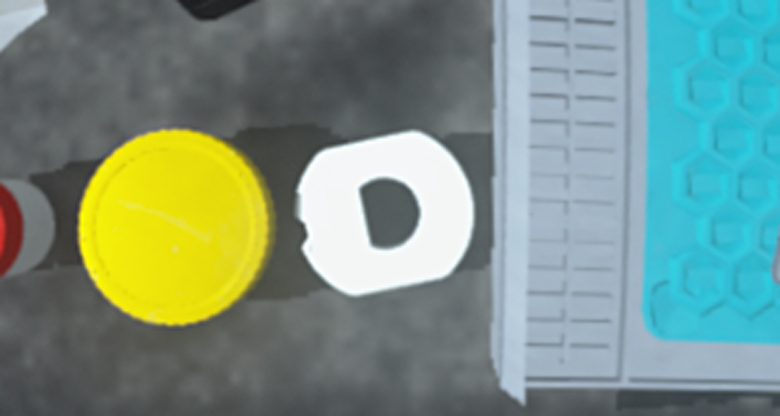

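The reel is at crop (388,212). Its bore flat and notch (302,230) face image-left (+y), and the grip sides run about 11° off the image horizontal, facing ±x. The tub centre is at crop (175,227).

```bash
cat >> h.py <<'E'
def seg(s,near,kind,rad=45):
    "contour of blob at pixel near (largest inside rad)"
    im=s["img"].astype(int); r,g,b=im[...,0],im[...,1],im[...,2]
    if kind=="white": m=(im.min(2)>195)
    if kind=="yellow": m=(r>140)&(g>120)&(b<90)
    if kind=="red": m=(r>130)&(g<80)&(b<80)
    if kind=="orange": m=(r>150)&(g<130)&(b<90)
    m=m.astype(np.uint8); k=np.zeros_like(m); cv2.circle(k,tuple(int(v) for v in near),rad,1,-1); m*=k
    cs,_=cv2.findContours(m,cv2.RETR_EXTERNAL,cv2.CHAIN_APPROX_NONE)
    return max(cs,key=cv2.contourArea)[:,0,:].astype(float)
def top(s,c,z,fish=True): return np.array([atz(s,u,v,z,fish)[:2] for u,v in c])
def cen(p):
    m=cv2.moments(p.astype(np.float32)[:,None]); return np.array([m["m10"],m["m01"]])/m["m00"], m["m00"]
E
python3 - <<'E'
from h import *
for nm,X,kind,zs in (("reel",(451,238,26),"white",(20,26)),("tub",(448,300,36),"yellow",(30,36))):
    rr=[]
    for tag in ("w1","w2"):
        s=load(tag); c=seg(s,proj(s,X,True),kind); q=cv2.moments(c.astype(np.float32)[:,None]); rr.append(ray(s,q["m10"]/q["m00"],q["m01"]/q["m00"],True))
        for z in zs:
            p=top(s,c,z); e=cv2.minAreaRect(p.astype(np.float32)); print(nm,tag,z,cen(p)[0].round(1),"rect",np.round(e[0],1),np.round(e[1],1),round(e[2],1),"fit d",round(2*np.sqrt(cen(p)[1]/np.pi),1))
    print(tri(*rr))
E
```

```text
reel w1 20 [449.8 240.1] rect [449.8 240.1] [44.4 51.2] 11.2 fit d 49.2
reel w1 26 [450.2 238.7] rect [450.2 238.7] [43.7 50.3] 11.2 fit d 48.4
reel w2 20 [450.1 239. ] rect [450.1 239. ] [44.9 51.8] 11.6 fit d 49.8
reel w2 26 [450.1 239. ] rect [450.2 239. ] [43.8 50.6] 11.6 fit d 48.7
(array([450.12893788, 238.99184206,  23.09156975]), np.float64(0.03201337971979297))
tub w1 30 [447.3 302.3] rect [447.1 302.1] [57.1 57.7] 85.9 fit d 57.5
tub w1 36 [447.7 299.8] rect [447.5 299.6] [56.1 56.7] 85.9 fit d 56.5
tub w2 30 [447.5 301.5] rect [447.8 301.5] [58.2 57.8] 88.5 fit d 57.8
tub w2 36 [447.6 300. ] rect [447.9 299.9] [56.7 56.4] 88.5 fit d 56.4
(array([447.69542358, 299.64240572,  34.21214396]), np.float64(0.05935365711724687))
```

```bash
python3 -m handwheel '{"series": [[[0.5,12,2,0,0,0,1],[0.5,12,2,0,0,0,1],[0.5,12,2,0,0,0,1],[0.5,12,2,0,0,0,1]]]}'
python3 - <<'E'
from h import *
s=snap("wrist","w3"); i=s["img"][0:190,190:480,::-1]
cv2.imwrite("pics/w3b.png",cv2.resize(i,None,fx=2.7,fy=2.7,interpolation=cv2.INTER_CUBIC)); print(s["t"])
E
```

```text
time: 3.38
tool_pos: [384.3, 118.6, 110.6]
tcp_rot: [-180.0, -0.1, -0.1]
ft_force: [0.9, 0.2, 0.8]
finger_gap: 85.7
grip_force: 0.0
[119.06753422 365.63584233 372.75363115]
```

View pics/w3b.png

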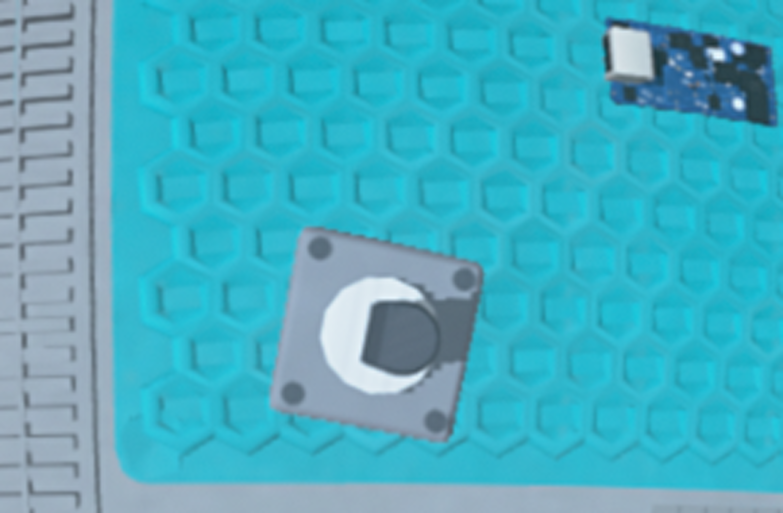

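The foot corners are at crop (302,228), (484,265), (450,441) and (272,410). The post's flat faces image-left (+y) and is tilted about 11° the opposite way to the reel. The tip is around (403,336).

```bash
python3 - <<'E'
from h import *
s=load("w3"); f=lambda u,v:(190+(u+.5)/2.7-.5,(v+.5)/2.7-.5)
cs=[(302,228),(484,265),(450,441),(272,410)]
P=np.array([atz(s,*f(*c),16.5,True)[:2] for c in cs]); print(P.round(1),P.mean(0).round(1))
for a,b in ((1,0),(2,3)): d=P[b]-P[a]; print("y-head",np.degrees(np.arctan2(d[1],d[0])),np.linalg.norm(d))
for a,b in ((3,0),(2,1)): d=P[b]-P[a]; print("x-head",np.degrees(np.arctan2(d[1],d[0])),np.linalg.norm(d))
o=[]
for tag,p in (("w1",[(472,158),(531,172),(521,234),(459,221)]),):
    w=load(tag); print("w1 centre",np.mean([atz(w,u*.7,v*.7,16.5,True)[:2] for u,v in p],0))
    ra=ray(w,*(np.mean(p,0)*.7),True); rb=ray(s,*f(*np.mean(cs,0)),True); print("tri foot",tri(ra,rb))
M=P.mean(0)
print("pred tip px",(proj(s,(*M,54.5),True)-[190,0])*2.7,"pred seat",(proj(s,(*M,20.5),True)-[190,0])*2.7)
# bit block from w1 (crop there) + top
for tag in ("w1","w3"):
    w=load(tag)
    try:
        c=seg(w,proj(w,(600,60,30),True),"orange",60); p=top(w,c,28); print(tag,cen(p)[0],cv2.minAreaRect(p.astype(np.float32)),c.min(0),c.max(0))
    except Exception as e: print(e)
w=load("top0"); c=seg(w,proj(w,(600,60,30)),"orange",60); p=top(w,c,28,False); print("top",cen(p)[0],cv2.minAreaRect(p.astype(np.float32)))
E
```

```text
[[481.9 101.9]
 [473.7  52.1]
 [424.6  60.4]
 [432.5 109.8]] [453.2  81. ]
y-head 80.71068358623134 50.436257968093834
y-head 80.91703653041132 49.99348476149874
x-head -9.064090272835154 49.984744722503244
x-head -9.573019910901415 49.80491602926801
w1 centre [452.76843004  80.83193754]
tri foot (array([453.03807399,  82.32940006,  21.38640013]), np.float64(0.01426550528983154))
pred tip px [403.96455928 337.82459972] pred seat [380.44407882 334.77543253]
w1 [595.39799341  62.29927902] ((597.8377075195312, 60.775733947753906), (74.610107421875, 26.827470779418945), 76.26835632324219) [333.   0.] [400.  30.]
max() iterable argument is empty
top [596.60070857  61.80727654] ((598.4236450195312, 59.45522689819336), (72.02055358886719, 26.970050811767578), 71.7947998046875)
```

```bash
python3 -m handwheel '{"series": [[[6.6,-12,1,0,0,-1.771,0.8],[6.6,-12,1,0,0,-1.771,0.8],[6.6,-12,1,0,0,-1.771,0.8],[6.6,-12,1,0,0,-1.771,0.8],[6.6,-12,1,0,0,-1.771,0.8],[6.6,-12,1,0,0,-1.771,0.8],[6.6,-12,1,0,0,-1.771,0.8],[6.6,-12,1,0,0,-1.771,0.8],[6.6,-12,1,0,0,-1.771,0.8],[6.6,-12,1,0,0,-1.771,0.8],[6.6,-12,1,0,0,-1.771,0.8],[6.6,-12,1,0,0,-1.771,0.8]]]}' 40
python3 -c "
from h import *
go((450.1,239,2),101.4)"
```

```text
time: 4.92
tool_pos: [449.1, 239.7, 99.5]
tcp_rot: [180.0, -0.0, 101.4]
ft_force: [0.9, -0.1, -0.5]
finger_gap: 68.5
grip_force: 0.0
shift cm [-0.09  0.08  9.75] rot [ 0. -0.  0.]
```

```bash
python3 -m handwheel '{"series": [[[-0.05,0.1,5,0,0,0,0.8],[-0.05,0.1,9,0,0,0,0.8],[-0.05,0.1,9.7,0,0,0,0.8],[-0.05,0.1,9.7,0,0,0,0.8]]]}' 40
python3 -m handwheel '{"series": [[[0,0,0,0,0,0,0.35],[0,0,0,0,0,0,0.35],[0,0,0,0,0,0,0.35],[0,0,0,0,0,0,0.35],[0,0,0,0,0,0,0.35],[0,0,0,0,0,0,0.35]]]}' 40
```

```text
time: 5.42
tool_pos: [450.5, 238.8, 2.8]
tcp_rot: [-180.0, 0.0, 101.4]
ft_force: [0.1, 0.0, 1.4]
finger_gap: 68.5
grip_force: 0.0
time: 6.18
tool_pos: [452.1, 239.3, 4.6]
tcp_rot: [179.8, -0.0, 101.5]
ft_force: [-0.9, -0.1, 6.7]
finger_gap: 43.4
grip_force: 41.6
```

```bash
python3 -m handwheel '{"series": [[[0,0,-4,0,0,0,0.35],[0,0,-9,0,0,0,0.35],[-4,-0.7,-9,0,0,0.18,0.35],[-9,-1.6,-9,0,0,0.363,0.35],[-13,-2.4,-9,0,0,0.363,0.35],[-15.5,-2.9,-9,0,0,0.363,0.35],[-15.5,-2.9,-9,0,0,0.363,0.35],[-15.5,-2.9,-9,0,0,0.363,0.35]]]}'
python3 - <<'E'
from h import *
go((453.1,81,92),80.6)
s=snap("wrist","w4"); i=s["img"][:,130:430,::-1]
cv2.imwrite("pics/w4b.png",cv2.resize(s["img"][:,:,::-1],(800,600),interpolation=cv2.INTER_CUBIC))
E
```

```text
time: 7.18
tool_pos: [453.0, 81.3, 92.8]
tcp_rot: [180.0, -0.0, 80.6]
ft_force: [0.6, 0.1, -1.2]
finger_gap: 43.4
grip_force: 41.4
shift cm [-0.03  0.02  0.08] rot [ 0.001 -0.001  0.001]
```

View pics/w4b.png

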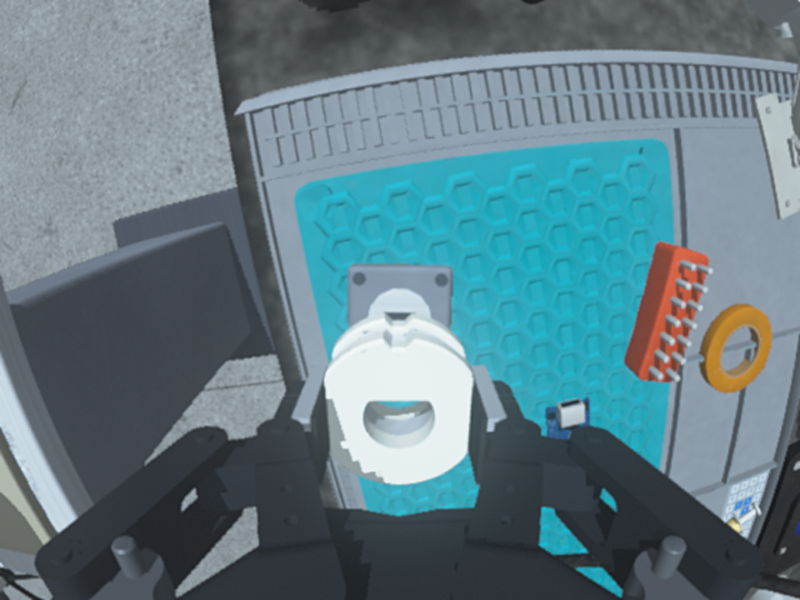

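The reel hangs level between the fingers at about (400,400), notch toward the top and bore at (400,424). The stand foot is parallel behind it at (400,290). I'll check the bore centre against prediction.

```bash
python3 - <<'E'
from h import *
s=load("w4"); T=np.array([453.0,81.3]); a=np.radians(80.6); 
Rx=np.array([np.cos(a-np.pi/2),np.sin(a-np.pi/2)]); Ry=np.array([np.cos(a),np.sin(a)])
u0,v0,u1,v1=200,200,360,360; f=4
I=cv2.resize(s["img"][v0:v1,u0:u1,::-1],None,fx=f,fy=f,interpolation=cv2.INTER_CUBIC)
t=np.linspace(0,2*np.pi,200)
def D(rr,fl): return [(rr*np.cos(k),min(rr*np.sin(k),fl)) for k in t]
for z,col in ((115.5,(0,0,255)),):
    for sh in ([(11*np.cos(k),min(11*np.sin(k),6.5)) for k in t],[(np.clip(26*np.cos(k),-22,22),26*np.sin(k)) for k in t]):
        p=[((proj(s,(*(T+x*Rx+y*Ry),z),True)-[u0,v0]+.5)*f) for x,y in sh]
        cv2.polylines(I,[np.int32(p)],True,col,1)
cv2.imwrite("pics/w4c.png",I[:600])
E
```

```text
(no output)
```

View pics/w4c.png

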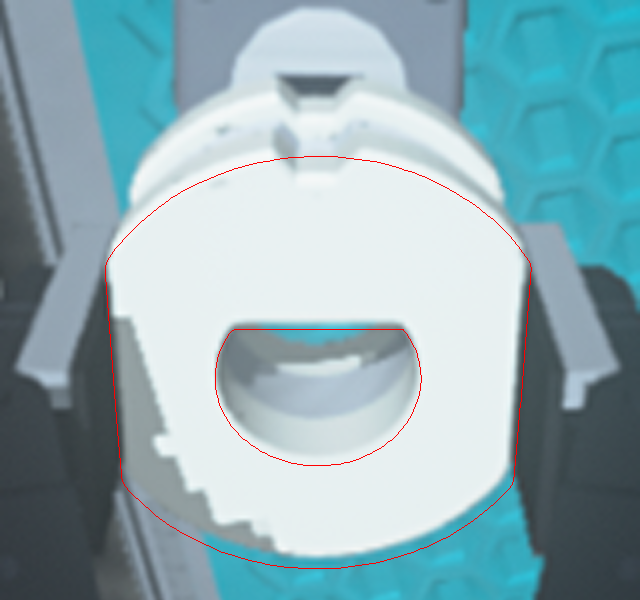

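```bash
python3 - <<'E'
from h import *
s=load("w4")
for u,v in ((350,266),(452,268)): print(atz(s,u*.7,v*.7,16.5,True).round(1))
a=np.radians(80.6); Ry=np.array([np.cos(a),np.sin(a)]); Rx=np.array([Ry[1],-Ry[0]])
for k in (-26,26): print((np.array([453.1,81])+26*Ry+k*Rx).round(1))
E
```

```text
[434.2 110.7  16.5]
[482.7 101.7  16.5]
[431.7 110.9]
[483.  102.4]
```

```bash
python3 -m handwheel '{"series": [[[-0.1,0.05,2.5,0,0,0,0.35],[-0.1,0.05,3.2,0,0,0,0.35],[-0.1,0.05,3.8,0,0,0,0.35],[-0.1,0.05,4.4,0,0,0,0.35],[-0.1,0.05,4.4,0,0,0,0.35]]]}'
```

```text
time: 7.85
tool_pos: [452.8, 79.9, 48.1]
tcp_rot: [-180.0, 0.0, 80.7]
ft_force: [-0.6, -0.3, -0.9]
finger_gap: 42.7
grip_force: 41.4
```

```bash
python3 -m handwheel '{"series": [[[0,0,0.6,0,0,0,0.35],[0,0,1.2,0,0,0,0.35],[0,0,1.6,0,0,0,0.35],[0,0,2.0,0,0,0,0.35],[0,0,2.2,0,0,0,0.35],[0,0,2.2,0,0,0,0.35]]]}'
```

```text
time: 8.6
tool_pos: [452.9, 79.8, 26.1]
tcp_rot: [-180.0, 0.0, 80.7]
ft_force: [-0.7, -0.2, -0.2]
finger_gap: 42.9
grip_force: 41.4
```

```bash
python3 -m handwheel '{"series": [[[0,0,0.15,0,0,0,0.35],[0,0,0.3,0,0,0,0.35],[0,0,0.3,0,0,0,0.35]]]}'
```

```text
time: 8.98
tool_pos: [453.4, 79.8, 25.0]
tcp_rot: [180.0, 0.0, 80.7]
ft_force: [-9.7, -1.6, 17.9]
finger_gap: 43.4
grip_force: 43.7
```

```bash
python3 -m handwheel '{"series": [[[0,0,0.15,0,0,0,0.7],[0,0,0.1,0,0,0,0.7],[0,0,0.1,0,0,0,0.8],[0,0,-5,0,0,0,0.8],[0,0,-10,0,0,0,0.8],[-4,0,-12,0,0,0,0.8],[-6,0,-12,0,0,0,0.8],[-6,0,-12,0,0,0,0.8]]]}'
python3 - <<'E'
from h import *
s=snap("wrist","w5"); cv2.imwrite("pics/w5b.png",cv2.resize(s["img"][60:360,80:480,::-1],(800,600),interpolation=cv2.INTER_CUBIC))
E
```

```text
time: 9.98
tool_pos: [443.3, 19.7, 143.5]
tcp_rot: [180.0, 0.0, 80.5]
ft_force: [-0.5, -0.1, -0.3]
finger_gap: 68.5
grip_force: 0.0
```

View pics/w5b.png

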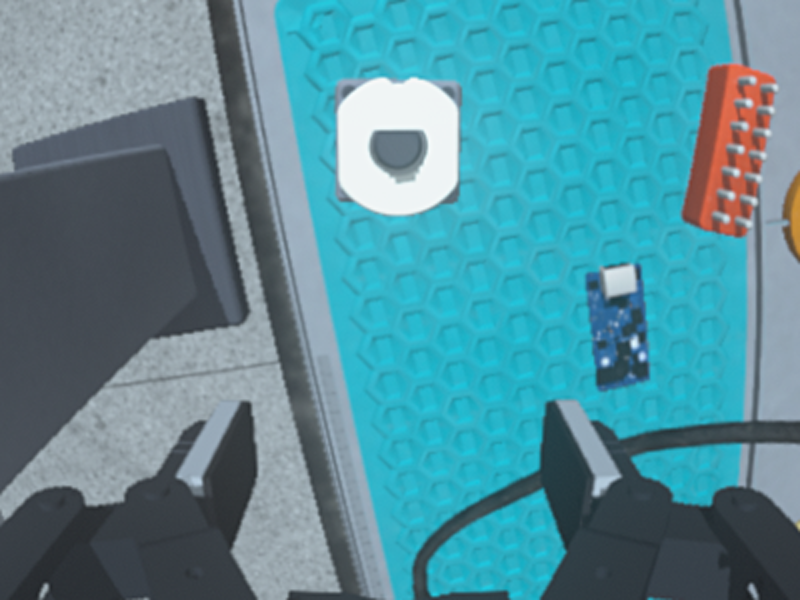

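The reel sits flat on the stand at (398,147) with the post showing through the bore, and its notch faces +y. The bit block is at (730,150), and the board is at (618,325), untouched.

```bash
python3 - <<'E'
from h import *
s=load("w5")
c=seg(s,proj(s,(600,60,28),True),"orange",60); 
for z in (20.5,26.5,32.5):
    p=top(s,c,z); print(z,cv2.minAreaRect(p.astype(np.float32)))
f=lambda u,v:(80+u/2,60+v/2)
# body corners (top face read by eye)
for u,v in ((712,66),(776,74),(684,217),(746,236)): print(atz(s,*f(u,v),26.5,True).round(1))
c=seg(s,proj(s,(453,80,46),True),"white"); p=top(s,c,46.5); print("reel",cen(p)[0],cv2.minAreaRect(p.astype(np.float32)))
# target images for jar/pot/spool not needed yet
E
```

```text
20.5 ((596.8950805664062, 61.075660705566406), (75.84587860107422, 31.62110710144043), 67.6852798461914)
26.5 ((593.692138671875, 61.765594482421875), (74.1321029663086, 30.906654357910156), 67.6852035522461)
32.5 ((590.489013671875, 62.45553207397461), (72.41836547851562, 30.192150115966797), 67.6851806640625)
[591.1  96.7  26.5]
[624.2  91.8  26.5]
[570.5  33.1  26.5]
[601.8  20.6  26.5]
reel [453.23430735  80.42489139] ((453.2169494628906, 80.38436889648438), (49.665184020996094, 43.499813079833984), 80.54777526855469)
```

```bash
python3 -m handwheel '{"series": [[[27.8,-3.4,-0.7,0,0,-0.166,1],[27.8,-3.4,-0.7,0,0,-0.166,1],[27.8,-3.4,-0.7,0,0,-0.166,1],[27.8,-3.4,-0.7,0,0,-0.166,1],[27.8,-3.4,-0.7,0,0,-0.166,1],[27.8,-3.4,-0.7,0,0,-0.166,1],[27.8,-3.4,-0.7,0,0,-0.166,1]]]}'
python3 - <<'E'
from h import *
s=snap("wrist","w6"); cv2.imwrite("pics/w6b.png",cv2.resize(s["img"][:,:,::-1],(800,600),interpolation=cv2.INTER_CUBIC))
E
```

```text
time: 10.9
tool_pos: [454.2, 300.3, 149.5]
tcp_rot: [-179.9, 0.1, 90.2]
ft_force: [-0.5, -0.3, -0.3]
finger_gap: 85.6
grip_force: 0.0
```

View pics/w6b.png

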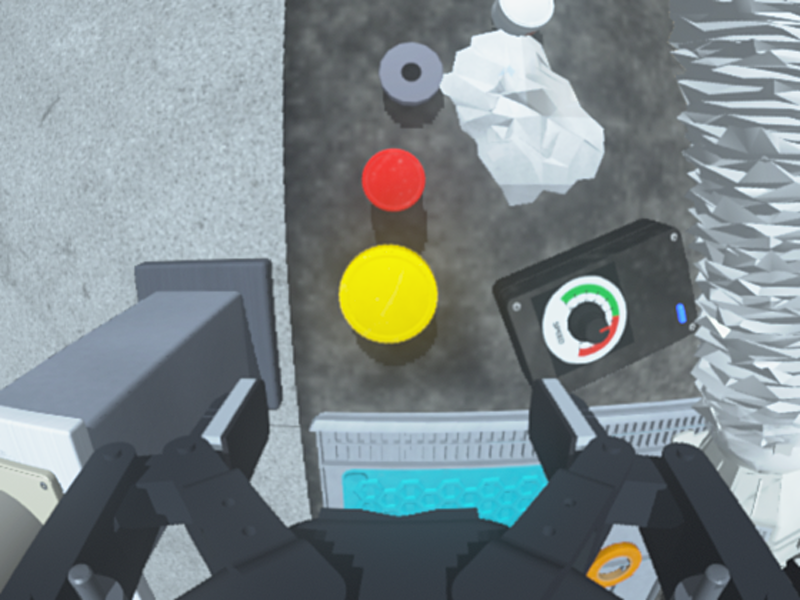

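Jar cap (393,180), tub (388,293), spool (411,73), pot at the edge (523,8), next to the crumpled paper.

```bash
python3 - <<'E'
from h import *
def m(s,c): q=cv2.moments(c.astype(np.float32)[:,None]); return q["m10"]/q["m00"],q["m01"]/q["m00"]
a,b=load("w1"),load("w6")
for n,X,k,z in (("jar",(452,365,43),"red",43),("tub",(448,300,36),"yellow",36)):
    ca,cb=[seg(s,proj(s,X,True),k) for s in (a,b)]
    print(n,tri(ray(a,*m(a,ca),True),ray(b,*m(b,cb),True)),cen(top(b,cb,z)),cv2.minEnclosingCircle(top(b,cb,z).astype(np.float32)))
print("spool tri",tri(ray(a,96*.7,201*.7,True),ray(b,411*.7,73*.7,True)),atz(b,411*.7,73*.7,16,True))
go((451,365,22),90)
E
```

```text
jar (array([450.73387766, 366.28345815,  41.08607332]), np.float64(0.18397425006407336)) (array([450.56328498, 366.29373879]), 838.5323883709498) ((450.53314208984375, 366.36553955078125), 16.933483123779297)
tub (array([447.65368245, 300.80133473,  31.50517884]), np.float64(0.10517484260730302)) (array([447.79403569, 301.19932134]), 2599.4490231801756) ((447.5342102050781, 301.2994079589844), 29.625778198242188)
spool tri (array([460.50168346, 431.40938805,   9.05413427]), np.float64(0.34969941780388103)) [460.68034188 430.02426983  16.        ]
shift cm [ 6.53 -0.31 12.77] rot [-0.001  0.001  0.003]
```

```bash
python3 -m handwheel '{"series": [[[4,-0.3,3,0,0,0,0.8],[6.6,-0.36,8,0,0,0,0.8],[6.6,-0.36,12,0,0,0,0.8],[6.6,-0.36,13.75,0,0,0,0.8],[6.6,-0.36,13.75,0,0,0,0.8],[6.6,-0.36,13.75,0,0,0,0.3],[6.6,-0.36,13.75,0,0,0,0.3],[6.6,-0.36,13.75,0,0,0,0.3],[6.6,-0.36,13.75,0,0,0,0.3],[6.6,-0.36,13.75,0,0,0,0.3]]]}' 40
```

```text
time: 12.2
tool_pos: [452.7, 367.2, 15.3]
tcp_rot: [179.8, -0.1, 90.2]
ft_force: [0.1, -2.4, 6.3]
finger_gap: 33.5
grip_force: 39.3
```

```bash
python3 -m handwheel '{"series": [[[0,0,-5,0,0,0,0.3],[0,0,-9.5,0,0,0.1,0.3],[-29.5,7.4,-9.5,0,0,1.574,0.3],[-29.5,7.4,-9.5,0,0,1.574,0.3],[-29.5,7.4,-9.5,0,0,1.574,0.3],[-29.5,7.4,-9.5,0,0,1.574,0.3],[-29.5,7.4,-9.5,0,0,1.574,0.3],[-29.5,7.4,-9.5,0,0,1.574,0.3],[-29.5,7.4,-9.5,0,0,1.574,0.3],[-29.5,7.4,-9.5,0,0,1.574,0.3],[-29.5,7.4,-9.5,0,0,1.574,0.3],[-29.5,7.4,-9.5,0,0,1.574,0.3]]]}'
python3 - <<'E'
from h import *
s=snap("wrist","w7"); cv2.imwrite("pics/w7b.png",cv2.resize(s["img"][40:360,100:500,::-1],(750,600),interpolation=cv2.INTER_CUBIC))
go((525.5,70.7,110),0)
E
```

```text
time: 13.7
tool_pos: [526.2, 71.7, 108.4]
tcp_rot: [-180.0, -0.1, 0.2]
ft_force: [-0.3, 0.3, -0.8]
finger_gap: 33.9
grip_force: 39.9
shift cm [-0.06  0.1  -0.18] rot [ 0.    -0.001  0.003]
```

View pics/w7b.png

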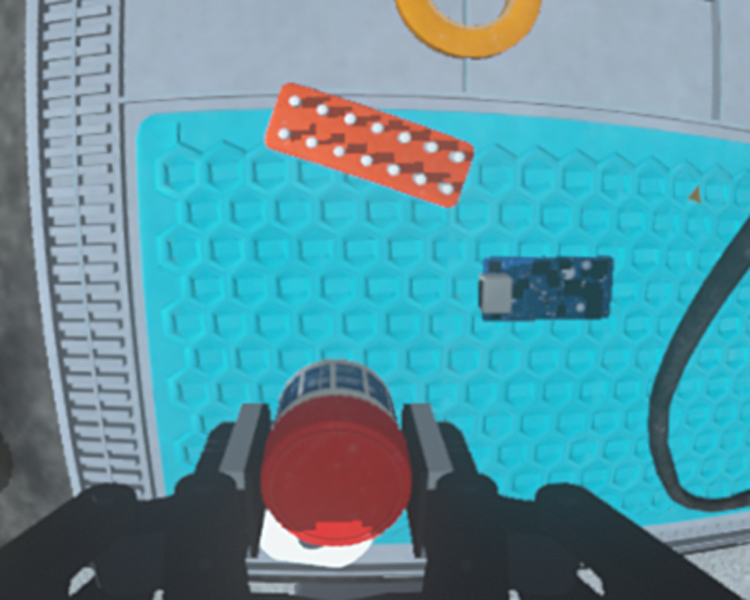

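The block is seen from nearly above, corners (288,82), (475,145), (458,207), (265,146). The jar is upright in the grip, cap at (336,470). The board at (545,288) and the tape roll are untouched.

```bash
python3 - <<'E'
from h import *
s=load("w7"); k=750/400
c=[(288,82),(475,145),(458,207),(265,146)]
for z in (20,26,32):
    P=np.array([atz(s,100+u/k,40+v/k,z,True)[:2] for u,v in c]); L=[np.linalg.norm(P[i]-P[(i+1)%4]).round(1) for i in range(4)]
    B=P.mean(0); print(z,B.round(1),L,"mid",((B+[453.2,80.7])/2).round(1),np.linalg.norm(B-[453.2,80.7]).round(1))
E
```

```text
20 [599.8  57.6] [np.float64(74.3), np.float64(24.9), np.float64(76.9), np.float64(25.8)] mid [526.5  69.2] 148.4
26 [599.8  58. ] [np.float64(72.3), np.float64(24.2), np.float64(74.9), np.float64(25.1)] mid [526.5  69.3] 148.4
32 [599.8  58.4] [np.float64(70.4), np.float64(23.6), np.float64(72.9), np.float64(24.4)] mid [526.5  69.5] 148.3
```

```bash
python3 -m handwheel '{"series": [[[0.05,0.2,4,0,0,0,0.3],[0.05,0.2,7.5,0,0,0,0.3],[0.05,0.2,8.2,0,0,0,0.3],[0.05,0.2,8.4,0,0,0,0.3],[0.05,0.2,8.4,0,0,0,0.3]]]}'
```

```text
time: 14.38
tool_pos: [527.7, 69.7, 25.4]
tcp_rot: [-180.0, -0.1, 0.0]
ft_force: [0.1, -0.5, 0.2]
finger_gap: 33.5
grip_force: 39.9
```

```bash
python3 -m handwheel '{"series": [[[0,0,0.1,0,0,0,0.3],[0,0,0.2,0,0,0,0.3],[0,0,0.3,0,0,0,0.3],[0,0,0.35,0,0,0,0.3],[0,0,0.35,0,0,0,0.3]]]}'
```

```text
time: 15.0
tool_pos: [527.2, 69.7, 21.8]
tcp_rot: [-180.0, -0.1, -0.0]
ft_force: [-4.5, -0.8, 12.4]
finger_gap: 33.6
grip_force: 40.9
```

```bash
python3 -m handwheel '{"series": [[[0,0,-0.1,0,0,0,0.6],[0,0,-0.1,0,0,0,0.6],[0,0,-4,0,0,0,0.6],[0,0,-9,0,0,0,0.6],[0,0,-13,0,0,0,0.6],[-2,-8,-13,0,0,0,0.6]]]}'
python3 -m handwheel '{"series": [[[0,-24,0,0,0,-1.571,0.8],[0,-24,0,0,0,-1.571,0.8],[0,-24,0,0,0,-1.571,0.8],[0,-24,0,0,0,-1.571,0.8],[0,-24,0,0,0,-1.571,0.8],[0,-24,0,0,0,-1.571,0.8],[0,-24,0,0,0,-1.571,0.8],[0,-24,0,0,0,-1.571,0.8],[0,-24,0,0,0,-1.571,0.8],[0,-24,0,0,0,-1.571,0.8]]]}'
python3 - <<'E'
from h import *
s=snap("wrist","w8"); cv2.imwrite("pics/w8b.png",cv2.resize(s["img"][:300,80:480,::-1],(800,600),interpolation=cv2.INTER_CUBIC))
E
```

```text
time: 15.75
tool_pos: [515.2, 128.4, 155.0]
tcp_rot: [-180.0, -0.5, -0.3]
ft_force: [1.6, 2.2, -0.7]
finger_gap: 51.1
grip_force: 0.0
time: 17.0
tool_pos: [511.1, 370.2, 149.9]
tcp_rot: [-180.0, 0.0, 90.0]
ft_force: [0.3, -0.1, -0.1]
finger_gap: 68.0
grip_force: 0.0
```

View pics/w8b.png

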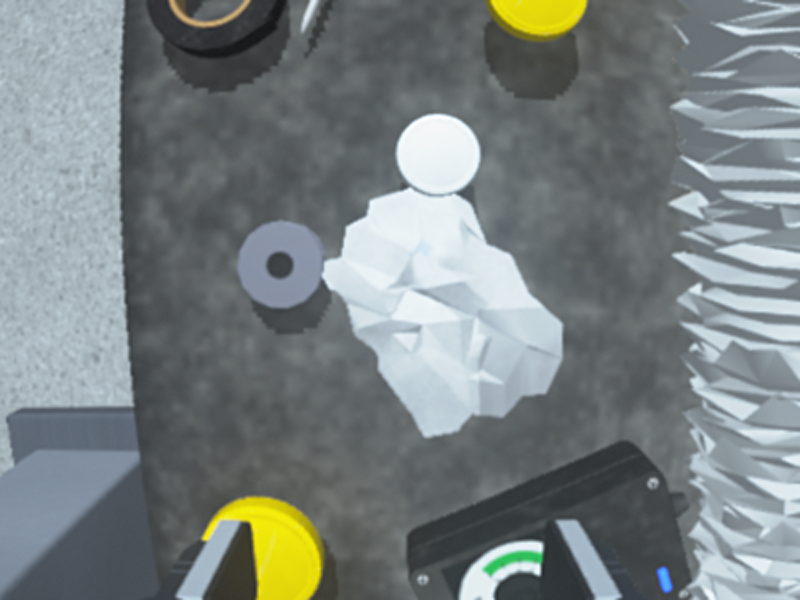

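Pot lid at crop (438,153), touching the paper's outline only on the -y side; spool at (281,265).

```bash
python3 - <<'E'
from h import *
a,b,d=load("w1"),load("w8"),load("w6")
f=lambda u,v:(80+(u+.5)/2-.5,(v+.5)/2-.5)
print("pot",tri(ray(a,47*.7,136*.7,True),ray(b,*f(438.5,153.5),True)),atz(b,*f(438.5,153.5),30,True).round(1))
print("pot w edges",[atz(b,*f(u,153.5),30,True).round(1)[0] for u in (396,481)])
print("spool",tri(ray(d,411*.7,73*.7,True),ray(b,*f(281,265),True)),atz(b,*f(281,264.5),16,True).round(1),[atz(b,*f(u,264.5),16,True).round(1)[0] for u in (238,324)])
# paper height via feature: tip left (325,265) etc
print("paper left tip",tri(ray(d,443*.7,80*.7,True),ray(b,*f(325,262),True)))
c=seg(d,proj(d,(448,300,36),True),"yellow"); print("tub",cen(top(d,c,36))[0])
X=atz(b,*f(438.5,153.5),30,True); go((X[0],X[1],10),90)
E
```

```text
pot (array([527.03001787, 476.93490674,  24.56872211]), np.float64(0.23297352711571684)) [526.9 476.2  30. ]
pot w edges [np.float64(510.1), np.float64(543.9)]
spool (array([460.65175933, 430.78526603,  12.74479378]), np.float64(0.14100283710454797)) [461.1 431.2  16. ] [np.float64(442.2), np.float64(479.6)]
paper left tip (array([479.57591105, 430.16105285,   0.74603847]), np.float64(1.618987645331274))
tub [447.79403569 301.19932134]
shift cm [10.61  1.56 13.99] rot [-0.     0.    -0.002]
```

```bash
python3 -m handwheel '{"series": [[[5,0.8,2,0,0,0,0.8],[10.6,1.58,4,0,0,0,0.75],[10.6,1.58,9,0,0,0,0.75],[10.6,1.58,13,0,0,0,0.75],[10.6,1.58,14,0,0,0,0.75],[10.6,1.58,14,0,0,0,0.75],[10.6,1.58,14,0,0,0,0.3],[10.6,1.58,14,0,0,0,0.3],[10.6,1.58,14,0,0,0,0.3],[10.6,1.58,14,0,0,0,0.3],[10.6,1.58,14,0,0,0,0.3]]]}' 35
```

```text
time: 18.42
tool_pos: [528.8, 477.4, 13.5]
tcp_rot: [179.8, -0.2, 90.0]
ft_force: [0.3, -0.5, 7.3]
finger_gap: 32.0
grip_force: 34.4
```

```bash
python3 -m handwheel '{"series": [[[0,0,-5,0,0,0,0.3],[0,0,-11.5,0,0,0,0.3],[-24.5,-8,-11.5,0,0,0,0.3],[-24.5,-8,-11.5,0,0,0,0.3],[-24.5,-8,-11.5,0,0,0,0.3],[-24.5,-8,-11.5,0,0,0,0.3],[-24.5,-8,-11.5,0,0,0,0.3],[-24.5,-8,-11.5,0,0,0,0.3],[-24.5,-8,-11.5,0,0,0,0.3]]]}'
python3 - <<'E'
from h import *
from bench import status
s=snap("wrist","w9"); T=status.sense()["tool_pos"]; print(T)
for z in (34,36,38):
    c=seg(s,proj(s,(448,300,36),True),"yellow",60); p=top(s,c,z); print("tub",z,cen(p)[0].round(1),np.round(cv2.minEnclosingCircle(p.astype(np.float32))[0],1),round(2*np.sqrt(cen(p)[1]/np.pi),1))
x=proj(s,(T[0],T[1],T[2]+16.5),True); print(x)
cv2.imwrite("pics/w9b.png",cv2.resize(s["img"][60:360,80:480,::-1],(800,600),interpolation=cv2.INTER_CUBIC))
E
```

```text
time: 19.55
tool_pos: [448.1, 232.5, 126.3]
tcp_rot: [179.9, -0.1, 90.0]
ft_force: [0.3, -0.5, 0.1]
finger_gap: 32.0
grip_force: 35.0
[447.92405407 232.55821062 125.98191241]
tub 34 [447.5 300.3] [447.5 300.3] 56.8
tub 36 [447.5 300.4] [447.5 300.4] 56.3
tub 38 [447.5 300.4] [447.5 300.4] 55.8
[278.55803891 287.45838393]
```

View pics/w9b.png

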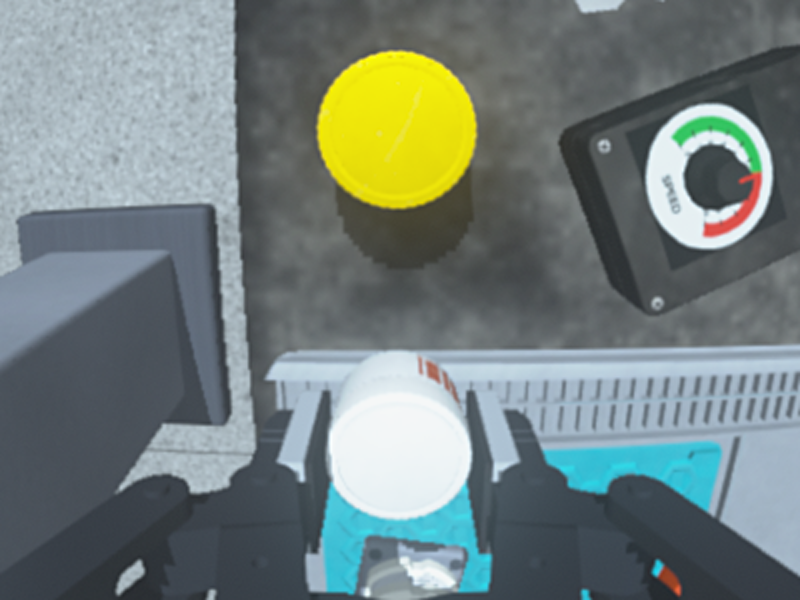

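The tub is at (397,130). The pot lid, at (400,454), is centred in the fingers where predicted. The reel and stand lie at the bottom edge, in shadow.

```bash
python3 -m handwheel '{"series": [[[4,-0.07,0,0,0,0,0.3],[6.8,-0.07,2,0,0,0,0.3],[6.8,-0.07,5,0,0,0,0.3],[6.8,-0.07,6.8,0,0,0,0.3],[6.8,-0.07,7.3,0,0,0,0.3],[6.8,-0.07,7.4,0,0,0,0.3],[6.8,-0.07,7.4,0,0,0,0.3]]]}'
```

```text
time: 20.48
tool_pos: [447.3, 299.5, 52.4]
tcp_rot: [179.9, -0.0, 90.0]
ft_force: [0.3, -0.2, -1.5]
finger_gap: 31.9
grip_force: 35.0
```

```bash
python3 -m handwheel '{"series": [[[0.08,0,0.1,0,0,0,0.3],[0.08,0,0.15,0,0,0,0.3],[0.08,0,0.2,0,0,0,0.3],[0.08,0,0.2,0,0,0,0.3]]]}'
```

```text
time: 20.98
tool_pos: [446.5, 300.1, 49.5]
tcp_rot: [180.0, -0.0, 90.0]
ft_force: [-0.4, -0.5, 1.4]
finger_gap: 32.9
grip_force: 35.2
```

```bash
python3 -m handwheel '{"series": [[[0,0,0.05,0,0,0,0.3],[0,0,0.05,0,0,0,0.3]]]}'
```

```text
time: 21.22
tool_pos: [446.6, 300.1, 49.4]
tcp_rot: [180.0, -0.0, 90.0]
ft_force: [-2.5, -1.2, 6.3]
finger_gap: 32.3
grip_force: 35.6
```

```bash
python3 -m handwheel '{"series": [[[0,0,0,0,0,0,0.6],[0,0,0,0,0,0,0.7],[0,0,0,0,0,0,0.7],[0,0,-4,0,0,0,0.7],[0,0,-10,0,0,0,0.7],[-6,0,-12,0,0,0,0.7],[-7,0,-12,0,0,0,0.7],[-7,0,-12,0,0,0,0.7]]]}'
python3 - <<'E'
from h import *
s=snap("wrist","wA")
c=seg(s,proj(s,(447,300,66),True),"white",40); p=top(s,c,66); print("pot",cen(p)[0],2*np.sqrt(cen(p)[1]/np.pi))
c=seg(s,proj(s,(447,300,36),True),"yellow",60); p=top(s,c,36); print("tub",cv2.minEnclosingCircle(p.astype(np.float32)),cen(p)[0])
E
```

```text
time: 22.22
tool_pos: [446.4, 229.6, 168.5]
tcp_rot: [-180.0, -0.0, 89.9]
ft_force: [0.3, 0.6, 0.1]
finger_gap: 59.7
grip_force: 0.0
pot [446.14657553 299.26700514] 32.22889245076055
tub ((447.3105163574219, 300.33892822265625), 28.60574722290039) [447.23224906 300.52284154]
```

```bash
python3 -m handwheel '{"series": [[[20.1,1.45,2,0,0,1.571,0.7],[20.1,1.45,2,0,0,1.571,0.7],[20.1,1.45,2,0,0,1.571,0.7],[20.1,1.45,2,0,0,1.571,0.7],[20.1,1.45,2,0,0,1.571,0.7],[20.1,1.45,5,0,0,1.571,0.7],[20.1,1.45,10,0,0,1.571,0.7],[20.1,1.45,10,0,0,1.571,0.7],[20.1,1.45,10,0,0,1.571,0.7],[20.1,1.45,10,0,0,1.571,0.7]]]}'
python3 -c "
from h import *
go((460.9,431,2.5),0)"
```

```text
time: 23.52
tool_pos: [459.6, 431.7, 67.1]
tcp_rot: [179.9, 0.1, 0.1]
ft_force: [-0.5, 0.4, 0.5]
finger_gap: 60.0
grip_force: 0.0
shift cm [0.14 0.06 6.46] rot [0.001 0.002 0.002]
```

```bash
python3 -m handwheel '{"series": [[[0.12,0.04,4,0,0,0,0.7],[0.12,0.04,6,0,0,0,0.7],[0.12,0.04,6.5,0,0,0,0.7],[0.12,0.04,6.5,0,0,0,0.7],[0.12,0.04,6.5,0,0,0,0.35],[0.12,0.04,6.5,0,0,0,0.35],[0.12,0.04,6.5,0,0,0,0.35],[0.12,0.04,6.5,0,0,0,0.35],[0.12,0.04,6.5,0,0,0,0.35]]]}' 35
```

```text
time: 24.65
tool_pos: [463.2, 431.6, 5.6]
tcp_rot: [-179.9, -0.1, -0.0]
ft_force: [-0.6, 0.3, 5.7]
finger_gap: 36.4
grip_force: 35.1
```

```bash
python3 -m handwheel '{"series": [[[0,0,-6,0,0,0,0.35],[0,0,-12,0,0,0,0.35],[-8.3,13.2,-12,0,0,0,0.35],[-8.3,13.2,-12,0,0,0,0.35],[-8.3,13.2,-12,0,0,0,0.35],[-8.3,13.2,-12,0,0,0,0.35],[-8.3,13.2,-12,0,0,0,0.35]]]}'
python3 - <<'E'
from h import *
from bench import status
s=snap("wrist","wB"); T=status.sense()["tool_pos"]; print(T)
c=seg(s,proj(s,(447,300,66),True),"white",40); p=top(s,c,66); print("pot",cen(p)[0],2*np.sqrt(cen(p)[1]/np.pi))
c=seg(s,proj(s,(447,300,36),True),"yellow",60); p=top(s,c,36); print("tub",cv2.minEnclosingCircle(p.astype(np.float32)))
I=s["img"][60:360,80:480,::-1].copy(); I=cv2.resize(I,(800,600),interpolation=cv2.INTER_CUBIC)
t=np.linspace(0,2*np.pi,80); q=[(proj(s,(T[0]+19*np.cos(k),T[1]+19*np.sin(k),T[2]+10.4),True)-[80,60]+.5)*2 for k in t]
cv2.polylines(I,[np.int32(q)],True,(0,0,255),1); cv2.imwrite("pics/wBb.png",I)
E
```

```text
time: 25.52
tool_pos: [379.8, 299.3, 124.6]
tcp_rot: [-179.9, -0.1, -0.0]
ft_force: [0.5, -0.2, -1.0]
finger_gap: 36.5
grip_force: 35.4
[379.88444203 299.48659298 124.44789719]
pot [446.38323776 299.13218868] 32.28017861541489
tub ((447.78778076171875, 300.2041015625), 28.401123046875)
```

View pics/wBb.png

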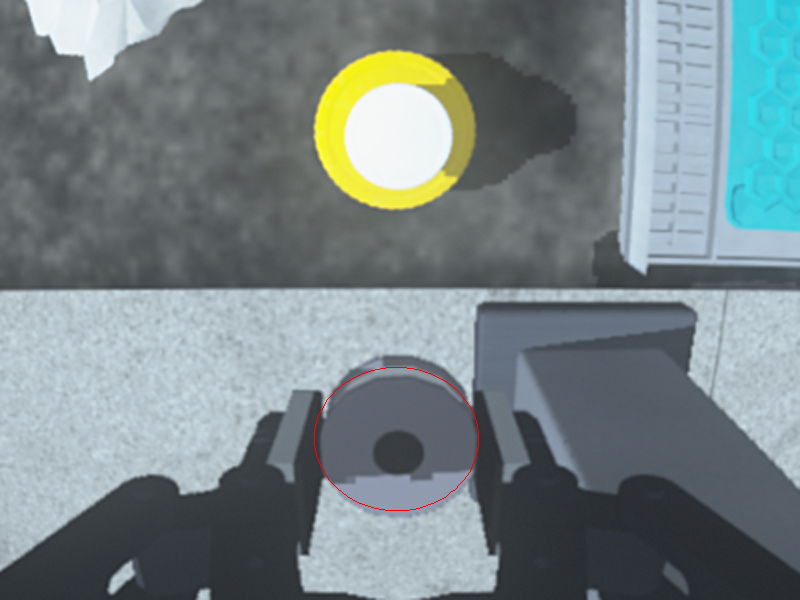

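The pot sits near the lid's centre (pot (399,137), tub (395,130)). The spool is held about 2 mm toward -x of the tool axis, its face centre at (397,447) against 438 predicted, so I correct for that.

```bash
python3 -m handwheel '{"series": [[[4,0,0,0,0,0,0.35],[6.87,0,0,0,0,0,0.35],[6.87,0,3,0,0,0,0.35],[6.87,0,4.5,0,0,0,0.35],[6.87,0,5,0,0,0,0.35],[6.87,0,5,0,0,0,0.35]]]}'
python3 -m handwheel '{"series": [[[0,0,0.1,0,0,0,0.35],[0,0,0.15,0,0,0,0.35],[0,0,0.15,0,0,0,0.35]]]}'
```

```text
time: 26.32
tool_pos: [447.6, 299.0, 73.8]
tcp_rot: [180.0, 0.0, 0.0]
ft_force: [-0.3, 0.3, 0.3]
finger_gap: 36.3
grip_force: 35.4
time: 26.7
tool_pos: [448.0, 298.8, 72.8]
tcp_rot: [-180.0, -0.0, -0.0]
ft_force: [-0.3, -0.7, -1.0]
finger_gap: 36.2
grip_force: 35.4
```

```bash
python3 -m handwheel '{"series": [[[0.05,-0.05,0.1,0,0,0,0.35],[0.05,-0.05,0.15,0,0,0,0.35],[0.05,-0.05,0.15,0,0,0,0.35]]]}'
```

```text
time: 27.08
tool_pos: [448.7, 299.3, 71.6]
tcp_rot: [-180.0, -0.0, -0.0]
ft_force: [-2.1, -1.3, 5.3]
finger_gap: 36.3
grip_force: 35.9
```

```bash
python3 -m handwheel '{"series": [[[0,0,0,0,0,0,0.55],[0,0,0,0,0,0,0.65],[0,0,0,0,0,0,0.65],[0,0,-3,0,0,0,0.65],[0,0,-8,0,0,0,0.65],[-3,0,-12,0,0,0,0.65],[-7,0,-14,0,0,0,0.65],[-7,4,-14,0,0,0,0.65],[-7,8,-14,0,0,0,0.65],[-7,8,-14,0,0,0,0.65]]]}'
python3 - <<'E'
from h import *
s=snap("wrist","wC"); k=snap("scene","sC"); t=snap("top","tC")
A=cv2.resize(s["img"][0:250,20:500,::-1],(800,417),interpolation=cv2.INTER_CUBIC)
B=cv2.resize(k["img"][150:275,270:400,::-1],None,fx=1.46,fy=1.46,interpolation=cv2.INTER_CUBIC)
C=cv2.resize(t["img"][130:275,230:410,::-1],None,fx=1.26,fy=1.26,interpolation=cv2.INTER_CUBIC)
I=np.zeros((600,800,3),np.uint8); I[:417]=A; I[417:417+len(B),:B.shape[1]]=B[:183]; I[417:417+len(C),300:300+C.shape[1]]=C[:183]
cv2.imwrite("pics/fin.png",I)
for n,X in (("spool",(446.5,299.2,82)),("pot",(446.3,299.2,66)),("tub",(447.5,300.3,36)),("jar",(526.4,69.7,49.5))): print(n,((proj(s,X,True)-[20,0]+.5)*800/480).round(1))
c=seg(s,proj(s,(526,70,49),True),"red",40); p=top(s,c,49.5); print("jar",cen(p)[0],2*np.sqrt(cen(p)[1]/np.pi))
E
```

```text
time: 28.32
tool_pos: [378.3, 217.5, 210.9]
tcp_rot: [180.0, -0.0, -0.1]
ft_force: [0.8, -0.5, 0.3]
finger_gap: 55.7
grip_force: 0.0
spool [270.8 210.8]
pot [279.2 210.2]
tub [291.1 206.7]
jar [681.1  84.4]
jar [520.81943635  85.30885983] 10.684203135992481
```

View pics/fin.png

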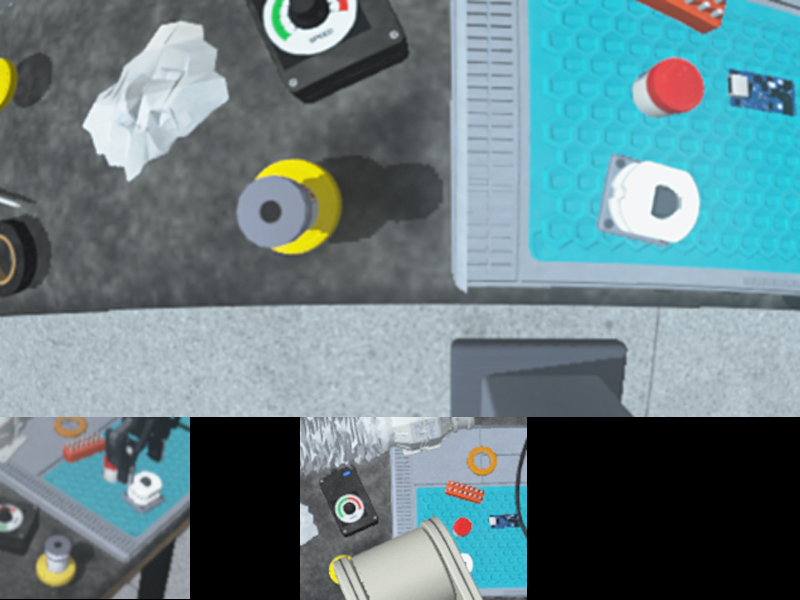

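The wrist crop shows the spool (274,212) on the pot on the tub, and the reel seated on the stand (655,203). The jar cap at (674,86) looks a few pixels off its prediction, so I check it from above.

```bash
python3 -m handwheel '{"series": [[[7.7,12.7,4,0,0,0,0.65],[7.7,12.7,4,0,0,0,0.65],[7.7,12.7,4,0,0,0,0.65],[7.7,12.7,4,0,0,0,0.65],[7.7,12.7,4,0,0,0,0.65]]]}'
python3 - <<'E'
from h import *
s=snap("wrist","wD")
im=s["img"].astype(int); 
print("px pred",proj(s,(526.4,69.7,49.5),True))
I=cv2.resize(s["img"][0:300,100:500,::-1],(800,600),interpolation=cv2.INTER_CUBIC); cv2.imwrite("pics/wD.png",I)
E
```

```text
time: 29.1
tool_pos: [455.2, 93.2, 170.8]
tcp_rot: [-180.0, 0.0, 0.0]
ft_force: [0.9, 0.7, 0.3]
finger_gap: 55.7
grip_force: 0.0
px pred [307.74789021 119.60921555]
```

View pics/wD.png

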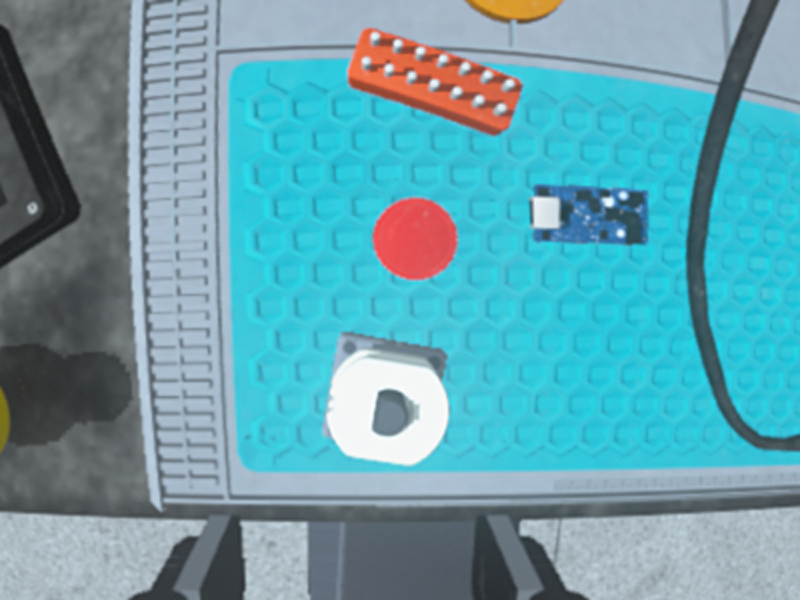

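The jar cap at (415,238) matches the predicted midpoint within 1 px. The reel is seated, and the board and tape roll are undisturbed.

```bash
python3 -c "
from bench import r
print(r.hand_in())"
```

```text
the job is handed in; nothing more can be done
None
```

The job is handed in at about 29 s: the reel is seated on the post, the jar is midway between the stand and the bit block, and the pot and spool are stacked on the tub's lid, each about 2 mm off centre by my measurement; the tape roll and the board were not touched.

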